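# Short spin on the bench centrifuge

## Robot

A 6-joint arm with a two-finger parallel gripper is mounted at the origin on a cart in front of the work surface, level with it; the furniture and walls round the work are solid. World frame = base frame: x ahead of the robot, y to its left, z up, the work surface at z = 0. Lengths are in m, angles in degrees, forces in N, time in s.
With the tool pointing down it reaches from about 0.275 to 0.825 m from the base axis. Payload 4.9 kg.
Tool frame: the origin (TCP) lies at the very end of the fingers, on their centre line; the grasp point (between the pads) lies 19 mm behind it (arm.grip_depth is the distance from the TCP to the grasp point, in m); y points along the fingers, x is the direction in which the jaws open and shut, and the axes are right-handed (so a half turn about y gives the same grasp; the last joint's range is limited). The gripper opens to 85 mm and grips with 20 to 120 N. Pads are 22 mm wide; open, the fingers measure 114 mm over their backs; the gripper's body (76 mm by 85 mm) begins 54 mm behind the grasp point. The pads swing forward as they close: fully open they stand 13 mm farther back than shut.
Start: joints at [-79.767, 18.69, -11.035, 60.275, 0, 82.311], TCP at [0.169, -0.523, 0.231] pointing down, gripper open.
Joint ranges: [-152.03, 152.03], [-55.5, 102.48], [-74.3, 77.21], [-110.64, 120.58], [-84.22, 78.4], [-180, 180]. Speed limits (degrees/s): [147.25, 147.25, 180, 180, 180, 180].

## Interface

Orientations are given as a 3x3 rotation matrix whose columns are the frame's x, y, z axes.
In Python, from cell import arm gives the robot as it stands.
- The arm moves only by the shell command python3 -m creep 'ROWS' [FORCE]. ROWS is JSON, a list of rows, each a list of 3 entries, a list of its own where there are three numbers: the finger opening in cm, from 0 to 8.54, then the shift along the tool's x, y, z in cm, then the turn, a rotation vector about the tool's x, y, z in rad. A call has 1 to 12 rows; each row is the pose to reach, as a shift and turn from the pose commanded when the call began, along the tool's axes at that moment; what a row does not reach only later rows make up. A row lasts 1/10 s, in which the tool goes at most 50 mm and 8.59 degrees, less where a joint would pass 70% of its speed; a pose out of reach is approached as far as the arm can. A call with a gripper value outside its range is refused whole. The fingers move at their own pace and stop on an object; FORCE is the grip in N (left out, the last holds). Time passes only in rows, so rows that repeat a pose let the fingers close. It gives the time, the measured TCP pose, the force and the opening at its end, in the units of the state.
- arm.sense(): the state, without advancing time (a new reading comes with each control period).
- arm.read_camera(name): name is "scene" or "top"; returns the picture (400x640x3 uint8, red, green, blue); there is no depth.
- arm.camera_info(name): a dict with "K" (3x3 intrinsics, pixels), "cam_to_world" (4x4, takes a point from camera to world coordinates). Camera axes: x right, y down, z forward; pixel columns grow to the right and rows downward; lengths in m; the calibration is good to about 2 mm. A picture is of the moment at which its call begins. camera_info takes no time and is no camera call.
- arm.job_done(): hands the job in, once; it reports no verdict.
The state is a dict: "time": time; "joint_pos": joint angles; "joint_velocities": joint speeds; "effort": joint torques, N m; "tool_pos": TCP position; "eef_rot": TCP orientation; "wrist_force": force on the tool from outside, world axes, zero at the start; "wrist_torque": the same for the moment, N m; "finger_gap": finger opening in m.
Only numpy, scipy, OpenCV 4.12 (cv2) and the standard library are available. Lean on these libraries where they do the work, as an engineer would, in place of code of your own. Each camera call takes 0.05 s, during which the arm holds its last target.

## Task

The tubes in the small bench centrifuge need a short spin. Twist the bar-shaped spring-return knob on its front deck clockwise to its stop, hold it there for about two seconds, then let it go back to rest and leave it. Keep the round speed dial beside it as it is set, and do not push or tip the specimen cup.

Things in the scene. Friction and masses are not known exactly. Their poses are not given: they have to be found in the camera images.
- spin_knob (a joint): the spring-return short-spin knob on top of the front deck of a fixed white bench centrifuge (case 240 deep x 220 wide x 90 mm high, clear round lid behind the two controls, lid top 110 mm above the worktop). Vertical axis; value in rad, 0 at rest, grows CLOCKWISE seen from above, hard stop at 1.22 (70 degrees). A light spring (0.02 N m at rest, 0.06 N m at the stop) turns it back to 0 in about a second when let go
- spin_grip (a point): grip point of that knob: on its turning axis, 8 mm below the top of its bar. The bar is black plastic, 44 mm long along this point's x, 14 mm thick along its y (pinch here), sides upright and flat for 34 mm from the top down to a disc of 44 mm diameter; top 137 mm above the worktop. z is up; the frame turns with the knob. The knob lies on the left or on the right half of the deck
- dial_mark (a point): white mark on top of the round speed dial, 15 mm from its vertical axis, 26 mm above its plate. The dial is a fluted round black knob of 46 mm diameter, top 121 mm above the worktop, its axis 110 mm from that of the bar knob across the deck; it turns with light friction and stays where it is set. Not to be turned
- cup: loose white-lidded specimen cup standing on the worktop beside the centrifuge, 63 mm diameter, 72 mm high; origin at the centre of its underside, z up. A bystander. (Also a bystander: a fixed microscope, 410 mm tall, at the right end of the worktop, about 0.5 m to the robot's right and 0.45 m and more ahead: swing in clear of it.)

How it is judged:
By the outcome, as a careful person would: the job done as asked, in the order asked, and still so for the second after the job is handed in, with the robot touching nothing.
It also fails if it takes over 48 s, if anything falls off the work surface, if the arm or the gripper's body presses on something with over 40 N, if the wrist force passes 120 N, or if a joint passes its speed limit or range.

## Working session

There is one attempt and no reset: what is moved stays moved. The work goes in short steps, Python scripts to look and compute and a shell command to move; the robot and the scene stay as the last step left them, time stands still between calls to the robot, and variables do not carry over. Pictures are saved under pics/ and viewed, and the job is handed in when it is done.

```bash
mkdir -p pics; ls
python3 - <<'E'
from cell import arm
import cv2,numpy as np
s=arm.sense();print(s)
for n in("scene","top"):
    im=arm.read_camera(n);cv2.imwrite(f"pics/{n}0.png",im[:,:,::-1]);i=arm.camera_info(n);print(n,np.round(i["K"],1).tolist(),np.round(i["cam_to_world"],4).tolist())
E
```

```text
pics
{'time': 0.0, 'joint_pos': array([-7.97678765e+01,  1.87335310e+01, -1.10926591e+01,  6.02758684e+01,
        1.19024470e-03,  8.23117162e+01]), 'joint_velocities': array([-0.07120864, -0.047268  ,  0.02911834, -0.01777582, -0.00243649,
       -0.0116258 ]), 'effort': array([ 9.50383401e-04, -4.43396223e+01,  2.62443066e+01,  1.53895078e-02,
       -2.20187917e-04,  9.25612333e-07]), 'tool_pos': array([ 0.16914969, -0.52271491,  0.23048468]), 'eef_rot': array([[ 3.07695254e-01, -2.95972621e-04,  9.51484915e-01],
       [-9.51483328e-01,  1.75661639e-03,  3.07695288e-01],
       [-1.76246338e-03, -9.99998413e-01,  2.58889514e-04]]), 'wrist_force': array([-0.77601868, -0.29073091, -0.71828687]), 'wrist_torque': array([-0.04365864,  0.00298596,  0.00653413]), 'finger_gap': 0.08512868130202751}
scene [[397.9, 0.0, 316.5], [0.0, 397.9, 198.2], [0.0, 0.0, 1.0]] [[-0.6074, -0.4431, 0.6594, -0.003], [-0.7942, 0.3188, -0.5173, 0.6189], [0.019, -0.8379, -0.5456, 0.5565], [0.0, 0.0, 0.0, 1.0]]
top [[475.9, 0.0, 325.2], [0.0, 475.9, 196.6], [0.0, 0.0, 1.0]] [[0.0111, -0.9937, 0.1112, 0.4431], [-0.9999, -0.0101, 0.0097, 0.1836], [-0.0085, -0.1113, -0.9938, 0.9624], [0.0, 0.0, 0.0, 1.0]]
```

View pics/scene0.png

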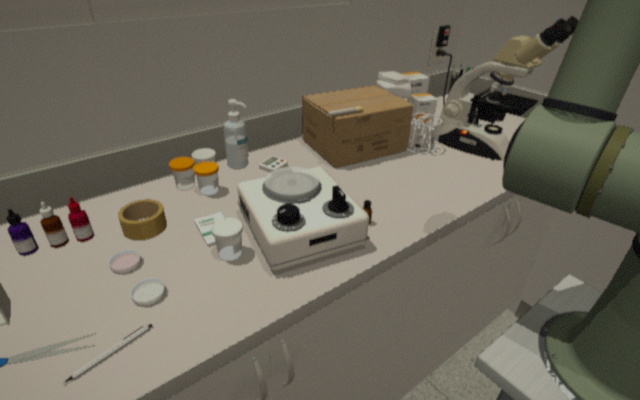

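View pics/top0.png

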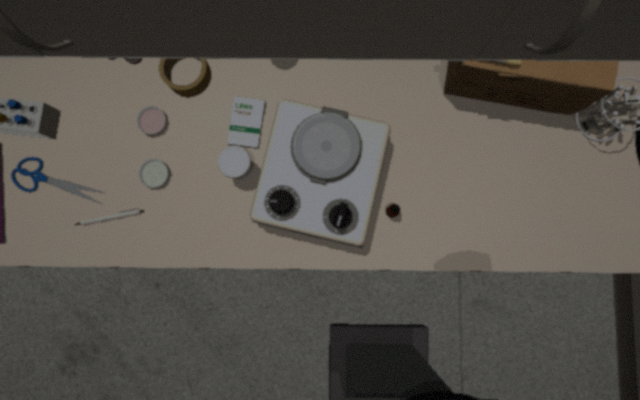

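In the top view the centrifuge spans columns 250–390 and rows 100–245. Its controls are at about (281,203) and (341,215), and the cup is at (235,162). I'll zoom in next.

Run:
```python
import cv2,numpy as np
a=cv2.imread("pics/top0.png")[175:245,245:385];b=cv2.imread("pics/scene0.png")[170:240,255:385]
f=lambda x:cv2.convertScaleAbs(cv2.resize(x,(780,290*1),interpolation=cv2.INTER_CUBIC),alpha=1.8,beta=10)
a=cv2.convertScaleAbs(cv2.resize(a,None,fx=5.5,fy=5.5,interpolation=cv2.INTER_CUBIC),alpha=2,beta=15)
b=cv2.convertScaleAbs(cv2.resize(b,None,fx=5.5,fy=5.5,interpolation=cv2.INTER_CUBIC),alpha=2,beta=15)
cv2.imwrite("pics/za.png",a);cv2.imwrite("pics/zb.png",b)
```

```text
(no output)
```

View pics/za.png

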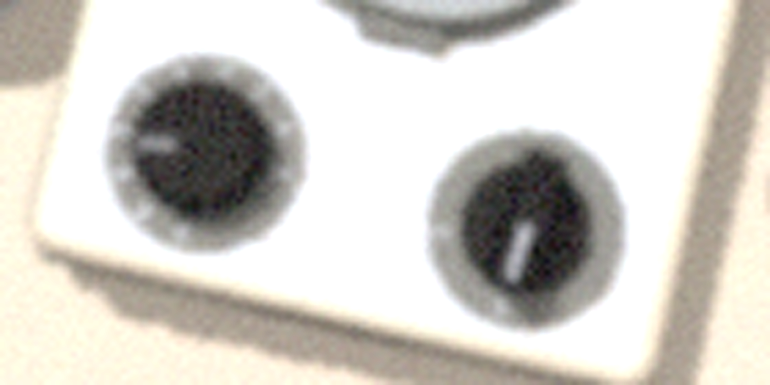

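View pics/zb.png

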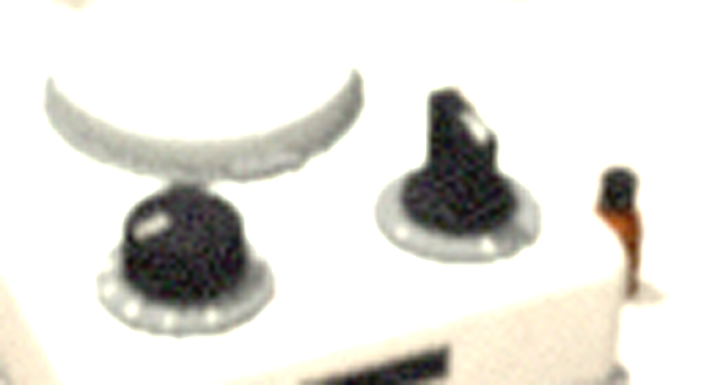

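```bash
cat > h.py <<'E'
import numpy as np
from cell import arm
def ray(n,u,v,z):
    i=arm.camera_info(n);K=np.array(i["K"]);T=np.array(i["cam_to_world"])
    d=T[:3,:3]@np.linalg.solve(K,[u,v,1.]);o=T[:3,3];return o+d*(z-o[2])/d[2]
def proj(n,p):
    i=arm.camera_info(n);K=np.array(i["K"]);T=np.array(i["cam_to_world"])
    q=K@(T[:3,:3].T@(np.array(p)-T[:3,3]));return q[:2]/q[2]
E
python3 - <<'E'
from h import *
import cv2
C={}
for n,cs in(("top",[(281,203),(341,215)]),("scene",[(288,217),(338,205)])):
    g=cv2.imread(f"pics/{n}0.png",0); print(n,[g[c[1]-30:c[1]+30:6,c[0]].tolist() for c in cs])
    for k,(u,v) in enumerate(cs):
        print(g[v,u-24:u+25].tolist())
E
```

```text
top [[128, 129, 89, 20, 17, 16, 20, 42, 112, 80], [126, 127, 120, 33, 17, 44, 27, 9, 54, 115]]
[128, 130, 127, 127, 130, 124, 113, 95, 79, 73, 69, 58, 45, 32, 28, 20, 25, 29, 24, 24, 24, 18, 21, 21, 16, 19, 22, 23, 18, 15, 6, 21, 14, 17, 16, 13, 22, 31, 41, 56, 69, 72, 85, 102, 117, 129, 129, 126, 130]
[127, 127, 129, 128, 121, 112, 87, 79, 78, 76, 69, 59, 36, 19, 21, 20, 15, 21, 13, 16, 10, 31, 40, 47, 44, 24, 17, 14, 15, 8, 14, 9, 12, 18, 28, 48, 64, 68, 73, 71, 75, 98, 119, 124, 128, 127, 126, 127, 125]
scene [[156, 150, 83, 30, 21, 8, 16, 86, 180, 127], [160, 159, 61, 26, 9, 3, 19, 89, 176, 118]]
[184, 184, 185, 185, 186, 185, 186, 182, 169, 141, 127, 109, 87, 43, 0, 6, 12, 0, 6, 22, 15, 13, 14, 3, 8, 13, 15, 20, 13, 10, 14, 5, 4, 10, 4, 26, 60, 83, 95, 111, 148, 176, 185, 184, 186, 184, 186, 185, 184]
[185, 184, 185, 183, 185, 184, 185, 184, 169, 127, 102, 96, 93, 74, 41, 30, 32, 20, 16, 23, 18, 14, 17, 14, 3, 9, 2, 11, 16, 8, 3, 6, 17, 20, 50, 80, 96, 110, 138, 165, 180, 185, 181, 175, 165, 157, 158, 158, 149]
```

Run:
```python
from h import *
import cv2
for n,cs,th,z in(("top",[(281,203),(341,215)],107,.095),("scene",[(288,217),(338,205)],145,.095)):
    g=cv2.imread(f"pics/{n}0.png",0)
    m=(g<th).astype(np.uint8); P=[]
    for (u,v) in cs:
        w=np.zeros_like(m);cv2.circle(w,(u,v),23,1,-1)
        c,_=cv2.findContours(m&w,cv2.RETR_EXTERNAL,cv2.CHAIN_APPROX_NONE)
        c=max(c,key=cv2.contourArea);e=cv2.fitEllipse(c)
        P.append(ray(n,*e[0],z));print(n,np.round(e[0],2),np.round(e[1],1),np.round(P[-1],4))
        if n=="top":print(" size mm",np.array(e[1])/475.9*.867)
    d=P[0]-P[1];print(np.linalg.norm(d),np.degrees(np.arctan2(d[1],d[0])))
# mark blob, top
for n,(u,v),th,z in(("top",(339,219),30,.137),("scene",(341,192),70,.137)):
    g=cv2.imread(f"pics/{n}0.png",0);print(g[v-12:v+12,u-9:u+10])
```

```text
top [281.93 202.58] [35.4 35.9] [0.5284 0.2712 0.095 ]
 size mm [0.06455225 0.06545446]
top [340.34 216.4 ] [35.5 36.2] [0.5041 0.1639 0.095 ]
 size mm [0.06466002 0.0658649 ]
0.10995252382421437 77.25597235458997
scene [288.43 213.9 ] [32.5 38.3] [0.5418 0.2619 0.095 ]
scene [337.62 204.28] [28.1 32.8] [0.5106 0.1597 0.095 ]
0.10681232136908954 73.0202586358162
[[64 63 51 40 24 24 28 11 19 12 14 19 19 12  8 22 17 22 38]
 [62 49 35 27 26 16 15 20 13 18 19 18  9 19 20 16 14 11 29]
 [57 41 28 24 20 20 25  4  7  7 13 17  9 24 14 10  6  6 14]
 [48 32 17 24 20 15 22 17 14 16 18 22 19 15 17 18  7  7 12]
 [37 28 19 17 13 18 15 17  3 20 18 16 26 13  9 12 12 11  2]
 [28 25 20 20 18 15 19 19 12 13 24 20 16 12 15 13  4 10  7]
 [29 23 26 22 20 18 15 10  7 22 20 11 20 19 17 10  8 10  2]
 [18 19 22 17 17 18  5 14 18 24 23 25 22 19 18  8  3  7 10]
 [19 21 20 15 21 13 16 10 31 40 47 44 24 17 14 15  8 14  9]
 [21 24 19 20 15  8 12 17 41 57 70 60 37 19 14  0 15 16 18]
 [21 18 24 19  9  2 11 14 42 73 81 62 37 19  9 14  8 10 11]
 [26 24 21 15 16 13 15 24 52 78 83 57 28 11 12  5 13 11 14]
 [28 17 25 15 1
[... 1950 characters left out ...]
  10  25  55  86  62  42 101 161 175 169 162
  159]
 [105  28  16   6   1   9  15  12  14  29  39  34  19  88 152 177 176 169
  160]
 [103  22   3  14  10   8   9  15  16  11  17  20  24  93 157 179 182 177
  168]
 [ 93  24   7  14  14   2  16   5   9  14   9  20  23 103 166 183 184 181
  176]
 [ 74  25  14  14  15  12   9  19   3  10  19  10  29 100 166 179 183 183
  182]
 [ 43  15  10  17   9   8  14  11  17   9   6  15  26  86 148 169 172 181
  183]
 [ 15  16   9  12   5   9  22  10   0   3  15   9  21  55 101 133 151 170
  179]
 [ 21  19   5  10  20  17  11  10  10   2  14  10   3  15  48  79 111 142
  166]
 [ 12  12  26  18   3   3  19   7  10  14   5   6  10  17  27  47  82 107
  135]]
```

Run:
```python
from h import *
import cv2
A=np.array([.5041,.1639])
for n,(u0,u1,v0,v1),th in(("top",(335,344,213,228),28),("scene",(337,344,188,197),0)):
    g=cv2.imread(f"pics/{n}0.png",0).astype(float)
    if n=="scene": continue
    vv,uu=np.mgrid[v0:v1,u0:u1];w=np.clip(g[v0:v1,u0:u1]-th,0,None)
    P=np.array([ray(n,a,b,.137)[:2] for a,b in zip(uu.ravel(),vv.ravel())]);w=w.ravel()
    c=(P*w[:,None]).sum(0)/w.sum();S=((P-c)*w[:,None]).T@(P-c)/w.sum();l,V=np.linalg.eigh(S);d=V[:,1]
    print("mark c",c,"dir",np.degrees(np.arctan2(d[1],d[0])),np.sqrt(12*l),"from axis",A-c,np.degrees(np.arctan2(*(A-c)[::-1])))
print(proj("top",[*A,.137]),proj("scene",[*A,.137]),proj("scene",[*c,.137]))
# cup
print("cup",ray("top",235,161,.072))
for x in(.022,-.022):
  for d in(167,-12.7): print(d,x,proj("scene",[A[0]+x*np.cos(np.radians(d)),A[1]+x*np.sin(np.radians(d)),.137]))
```

```text
mark c [0.49442366 0.16751636] dir 162.11256517537 [0.0057795  0.01895516] from axis [ 0.00967634 -0.00361636] -20.4923407384094
[340.9234883  214.71678211] [339.11463939 189.06575368] [340.86354977 191.70957728]
cup [0.60916177 0.36450261 0.072     ]
167 0.022 [344.22271953 194.50755492]
-12.7 0.022 [334.16552871 183.85802868]
167 -0.022 [334.21575887 183.84681949]
-12.7 -0.022 [344.27456191 194.49530643]
```

The bar knob is on the right half of the deck, with its axis at about (0.504, 0.164). The bar's long axis is at about −17°, so the jaws should sit at yaw 72°, which leaves joint 6 room for the turn. First I'll swing in above it.

```bash
python3 -m creep '[[6,[-55.0,2.5,53.0],[0,-2.5,0]],[6,[-55.0,2.5,53.0],[0,-2.5,0]],[6,[-55.0,2.5,53.0],[0,-2.5,0]],[6,[-55.0,2.5,53.0],[0,-2.5,0]],[6,[-55.0,2.5,53.0],[0,-2.5,0]],[6,[-55.0,2.5,53.0],[0,-2.5,0]],[6,[-55.0,2.5,53.0],[0,-2.5,0]],[6,[-55.0,2.5,53.0],[0,-2.5,0]],[6,[-55.0,2.5,53.0],[0,-2.5,0]],[6,[-55.0,2.5,53.0],[0,-2.5,0]],[6,[-55.0,2.5,53.0],[0,-2.5,0]],[6,[-55.0,2.5,53.0],[0,-2.5,0]]]' 30
cat > st.py <<'E'
from h import *
import sys
s=arm.sense();R=s["eef_rot"]
yaw=np.degrees(np.arctan2(R[1,0],R[0,0]))
print(round(s["time"],2),"tcp",s["tool_pos"].round(4),"yaw",yaw.round(2),"tilt",R[:,1].round(4),"q",s["joint_pos"].round(1),"F",s["wrist_force"].round(1),"T",s["wrist_torque"].round(3),"gap",round(s["finger_gap"],4))
if len(sys.argv)>1:
    t=np.array([float(a) for a in sys.argv[1:4]]);print("shift cm",(R.T@(t-s["tool_pos"])*100).round(2),"turn y",round(-np.radians((float(sys.argv[4])-yaw+180)%360-180),3))
E
python3 st.py .504 .164 .2 72
```

```text
time: 1.3
tool_pos: [0.4326, 0.0177, 0.2116]
eef_rot: [[0.853, 0.0, -0.521], [0.521, -0.0, 0.853], [-0.0, -1.0, -0.0]]
wrist_force: [1.3, -0.7, -0.4]
finger_gap: 0.0598
1.3 tcp [0.4326 0.0177 0.2116] yaw 31.42 tilt [ 1.e-04 -2.e-04 -1.e+00] q [ -7.4   7.2 -29.1  53.7  -0.   51.1] F [ 1.3 -0.7 -0.4] T [-0.081 -0.025  0.009] gap 0.0598
shift cm [13.72  1.15  8.76] turn y -0.708
```

```bash
python3 -m creep '[[6,[13.7,1.1,8.7],[0,-0.7,0]],[6,[13.7,1.1,8.7],[0,-0.7,0]],[6,[13.7,1.1,8.7],[0,-0.7,0]],[6,[13.7,1.1,8.7],[0,-0.7,0]],[6,[13.7,1.1,8.7],[0,-0.7,0]],[6,[13.7,1.1,8.7],[0,-0.7,0]],[6,[13.7,1.1,8.7],[0,-0.7,0]],[6,[13.7,1.1,8.7],[0,-0.7,0]]]'
python3 st.py .5041 .1639 .112 72
python3 - <<'E'
from h import *
import cv2
for n,(u,v) in(("scene",(320,200)),("top",(330,210))):
    im=arm.read_camera(n)[v-60:v+60,u-80:u+80,::-1];cv2.imwrite(f"pics/{n}1.png",cv2.convertScaleAbs(cv2.resize(im,None,fx=4,fy=4),alpha=1.7))
E
```

```text
time: 2.1
tool_pos: [0.5046, 0.1603, 0.2006]
eef_rot: [[0.325, -0.0, -0.946], [0.946, -0.0, 0.325], [-0.0, -1.0, 0.0]]
wrist_force: [-0.2, 0.2, -0.3]
finger_gap: 0.0599
2.1 tcp [0.5046 0.1603 0.2006] yaw 71.04 tilt [-3.e-04 -0.e+00 -1.e+00] q [  9.6  17.9 -16.9  55.2   0.   28.6] F [-0.2  0.2 -0.3] T [-0.009  0.043  0.045] gap 0.0599
shift cm [0.32 8.86 0.16] turn y -0.017
```

View pics/scene1.png

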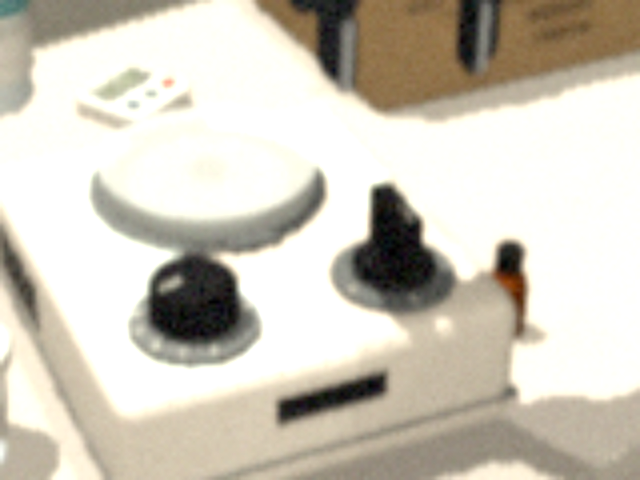

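View pics/top1.png

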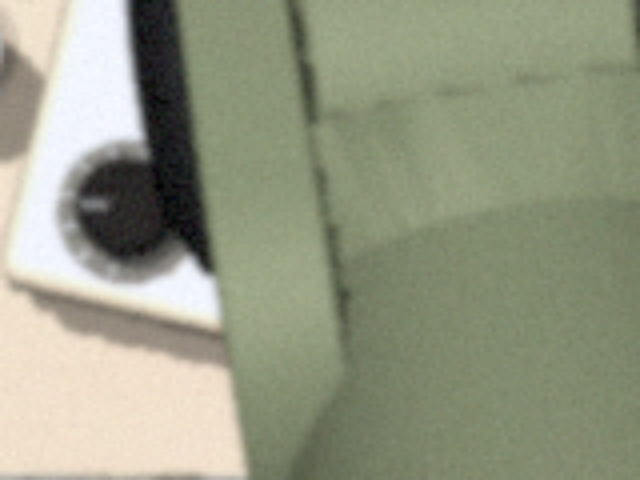

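The scene view shows both fingertips above the bar knob, and neither view shows anything disturbed. I'll come down, still a little above the knob.

```bash
python3 -m creep '[[6,[0.3,2,0.15],[0,0,0]],[6,[0.3,4,0.15],[0,0,0]],[6,[0.3,5.5,0.15],[0,0,0]],[6,[0.3,5.5,0.15],[0,0,0]],[6,[0.3,5.5,0.15],[0,0,0]]]'
python3 st.py .5041 .1639 .112 72
python3 - <<'E'
from h import *
import cv2
s=arm.sense();p=s["tool_pos"];x=s["eef_rot"][:,0]
n,u,v="scene",320,180
for q in(p,p+x*.03,p-x*.03):print((proj(n,q)-[u-80,v-60])*4)
im=arm.read_camera(n)[v-60:v+60,u-80:u+80,::-1];cv2.imwrite(f"pics/{n}2.png",cv2.convertScaleAbs(cv2.resize(im,None,fx=4,fy=4),alpha=1.7))
E
```

```text
time: 2.7
tool_pos: [0.5044, 0.1638, 0.146]
eef_rot: [[0.324, -0.0, -0.946], [0.946, -0.0, 0.324], [-0.0, -1.0, 0.0]]
wrist_force: [0.8, -0.3, 0.7]
finger_gap: 0.0601
2.7 tcp [0.5044 0.1638 0.146 ] yaw 71.11 tilt [-1.e-04 -0.e+00 -1.e+00] q [ 10.   20.9 -21.3  47.9  -0.   28.9] F [ 0.8 -0.3  0.7] T [-0.022  0.034  0.008] gap 0.0601
shift cm [-0.    3.4   0.03] turn y -0.015
[397.11863751 260.6589887 ]
[340.46292755 269.728606  ]
[452.6047821  251.77659897]
```

View pics/scene2.png

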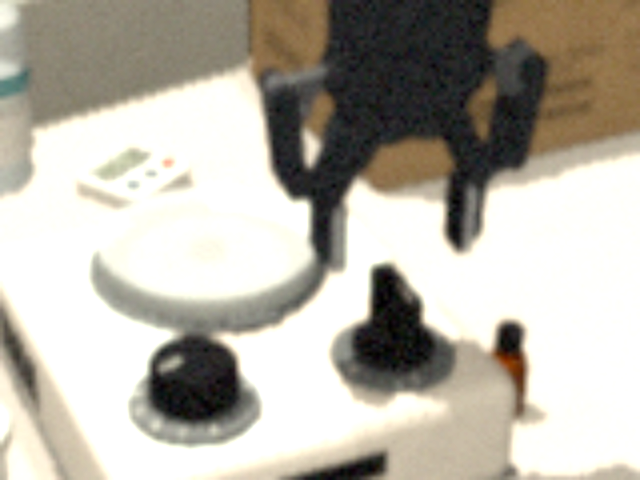

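The fingertips straddle the bar symmetrically, with tips at zoomed pixels (335,267) and (460,245). The bar top is at (396,287). I'll go down to z≈0.116 and close.

```bash
python3 -m creep '[[6,[0,1.5,0],[0,0,0]],[6,[0,3,0],[0,0,0]],[6,[0,3,0],[0,0,0]],[4,[0,3,0],[0,0,0]],[2.5,[0,3,0],[0,0,0]],[1,[0,3,0],[0,0,0]],[1,[0,3,0],[0,0,0]],[1,[0,3,0],[0,0,0]],[1,[0,3,0],[0,0,0]],[1,[0,3,0],[0,0,0]]]' 30
python3 st.py .5041 .1639 .116 72
python3 - <<'E'
from h import *
import cv2
n,u,v="scene",320,180
im=arm.read_camera(n)[v-60:v+60,u-80:u+80,::-1];cv2.imwrite(f"pics/{n}3.png",cv2.convertScaleAbs(cv2.resize(im,None,fx=4,fy=4),alpha=1.7))
E
```

```text
time: 3.75
tool_pos: [0.5045, 0.1628, 0.1168]
eef_rot: [[0.324, 0.001, -0.946], [0.946, -0.003, 0.324], [-0.003, -1.0, -0.002]]
wrist_force: [-1.9, -4.8, 6.2]
finger_gap: 0.0134
3.75 tcp [0.5045 0.1628 0.1168] yaw 71.12 tilt [ 9.e-04 -3.e-03 -1.e+00] q [ 10.   22.7 -23.4  43.9  -0.2  28.9] F [-1.9 -4.8  6.2] T [-0.892  0.447  0.016] gap 0.0134
shift cm [0.1  0.08 0.08] turn y -0.015
```

View pics/scene3.png

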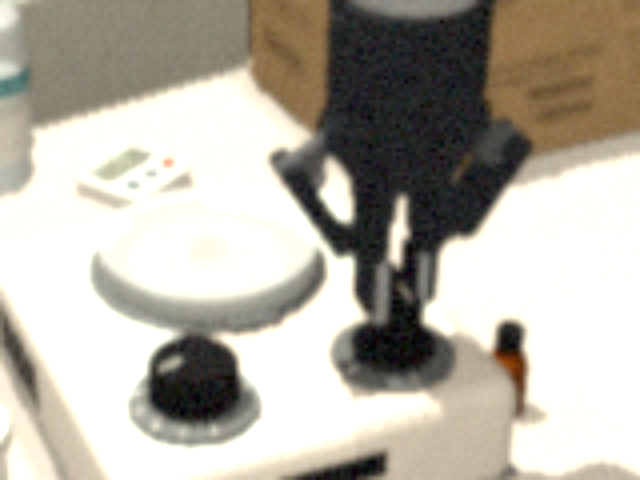

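The bar is gripped, with a 13.4 mm gap. I'll turn it clockwise and move the pivot −1 mm in tool x to relieve the side load.

```bash
python3 -m creep '[[1,[-0.1,0,0],[0,0.1,0]],[1,[-0.1,0,0],[0,0.2,0]],[1,[-0.1,0,0],[0,0.3,0]],[1,[-0.1,0,0],[0,0.4,0]],[1,[-0.1,0,0],[0,0.5,0]],[1,[-0.1,0,0],[0,0.6,0]],[1,[-0.1,0,0],[0,0.7,0]],[1,[-0.1,0,0],[0,0.8,0]],[1,[-0.1,0,0],[0,0.9,0]],[1,[-0.1,0,0],[0,1.0,0]],[1,[-0.1,0,0],[0,1.08,0]],[1,[-0.1,0,0],[0,1.08,0]]]' 30
python3 st.py
```

```text
time: 5.0
tool_pos: [0.5033, 0.1615, 0.1167]
eef_rot: [[0.987, -0.001, -0.159], [0.159, -0.004, 0.987], [-0.001, -1.0, -0.004]]
wrist_force: [-4.3, -5.2, 8.2]
finger_gap: 0.0136
5.0 tcp [0.5033 0.1615 0.1167] yaw 9.18 tilt [-7.0e-04 -3.8e-03 -1.0e+00] q [  9.9  22.7 -23.5  43.9  -0.2  90.7] F [-4.3 -5.2  8.2] T [-1.173  0.973  0.027] gap 0.0136
```

```bash
python3 -m creep '[[1,[-0.1,0,-0.1],[0,0.06,0]],[1,[-0.1,0,-0.1],[0,0.12,0]],[1,[-0.1,0,-0.1],[0,0.12,0]]]' 30
python3 st.py
python3 -m creep '[[1,[0,0,0],[0,0.05,0]],[1,[0,0,0],[0,0.05,0]]]' 30
python3 st.py
```

```text
time: 5.3
tool_pos: [0.503, 0.1614, 0.1168]
eef_rot: [[0.999, 0.0, -0.042], [0.042, -0.002, 0.999], [0.0, -1.0, -0.002]]
wrist_force: [-2.7, -2.4, 6.2]
finger_gap: 0.0133
5.3 tcp [0.503  0.1614 0.1168] yaw 2.4 tilt [ 3.0e-04 -1.5e-03 -1.0e+00] q [  9.8  22.6 -23.6  43.8  -0.1  97.4] F [-2.7 -2.4  6.2] T [-0.618  0.617  0.383] gap 0.0133
time: 5.5
tool_pos: [0.503, 0.1611, 0.1168]
eef_rot: [[1.0, 0.0, 0.007], [-0.007, -0.003, 1.0], [0.0, -1.0, -0.003]]
wrist_force: [-3.4, -4.4, 6.7]
finger_gap: 0.0131
5.5 tcp [0.503  0.1611 0.1168] yaw -0.38 tilt [ 3.0e-04 -2.5e-03 -1.0e+00] q [ 9.800e+00  2.260e+01 -2.360e+01  4.380e+01 -1.000e-01  1.002e+02] F [-3.4 -4.4  6.7] T [-0.843  0.68   0.789] gap 0.0131
```

The moment about the axis jumped to 0.38 and then 0.79 N m, so the knob is on its stop, reached at about t=5.25. I'll hold it there.

```bash
python3 -m creep '[[1,[0,0,0],[0,0,0]],[1,[0,0,0],[0,0,0]],[1,[0,0,0],[0,0,0]],[1,[0,0,0],[0,0,0]],[1,[0,0,0],[0,0,0]],[1,[0,0,0],[0,0,0]],[1,[0,0,0],[0,0,0]],[1,[0,0,0],[0,0,0]],[1,[0,0,0],[0,0,0]],[1,[0,0,0],[0,0,0]],[1,[0,0,0],[0,0,0]],[1,[0,0,0],[0,0,0]]]' 30
python3 st.py
python3 - <<'E'
from h import *
import cv2
n,u,v="scene",320,180
im=arm.read_camera(n)[v-60:v+60,u-80:u+80,::-1];cv2.imwrite(f"pics/{n}4.png",cv2.convertScaleAbs(cv2.resize(im,None,fx=4,fy=4),alpha=1.7))
E
```

```text
time: 6.7
tool_pos: [0.5029, 0.1611, 0.1168]
eef_rot: [[1.0, 0.0, 0.006], [-0.006, -0.003, 1.0], [0.0, -1.0, -0.003]]
wrist_force: [-3.4, -3.6, 7.1]
finger_gap: 0.0131
6.7 tcp [0.5029 0.1611 0.1168] yaw -0.34 tilt [ 3.0e-04 -2.6e-03 -1.0e+00] q [ 9.800e+00  2.260e+01 -2.360e+01  4.380e+01 -1.000e-01  1.002e+02] F [-3.4 -3.6  7.1] T [-0.827  0.694  0.821] gap 0.0131
```

View pics/scene4.png

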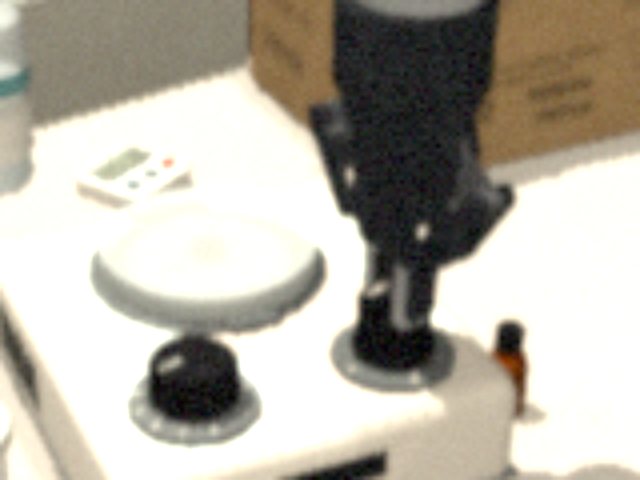

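The bar has turned with the grip: its white mark is now at the left end, at about (380,290). I'll finish the hold, then open and let the knob spring back.

```bash
python3 -m creep '[[1,[0,0,0],[0,0,0]],[1,[0,0,0],[0,0,0]],[1,[0,0,0],[0,0,0]],[1,[0,0,0],[0,0,0]],[1,[0,0,0],[0,0,0]],[6.5,[0,0,0],[0,0,0]],[6.5,[0,0,0],[0,0,0]],[6.5,[0,0,0],[0,0,0]],[6.5,[0,0,0],[0,0,0]],[6.5,[0,0,0],[0,0,0]],[6.5,[0,0,0],[0,0,0]],[6.5,[0,0,0],[0,0,0]]]' 30
python3 st.py
python3 -m creep '[[6.5,[0,0,0],[0,0,0]],[6.5,[0,0,0],[0,0,0]],[6.5,[0,0,0],[0,0,0]],[6.5,[0,0,0],[0,0,0]],[6.5,[0,0,0],[0,0,0]],[6.5,[0,-2,0],[0,0,0]],[6.5,[0,-5,0],[0,0,0]],[6.5,[0,-8,0],[0,0,0]],[6.5,[0,-11,0],[0,0,0]],[6.5,[0,-11,0],[0,0,0]]]'
python3 st.py .2 -.45 .23 -60
```

```text
time: 7.95
tool_pos: [0.5032, 0.162, 0.1156]
eef_rot: [[1.0, -0.0, 0.008], [-0.008, -0.0, 1.0], [-0.0, -1.0, -0.0]]
wrist_force: [0.1, 0.6, -1.4]
finger_gap: 0.0647
7.95 tcp [0.5032 0.162  0.1156] yaw -0.46 tilt [-1.e-04 -0.e+00 -1.e+00] q [  9.8  22.7 -23.7  43.7  -0.  100.3] F [ 0.1  0.6 -1.4] T [-0.01  -0.008 -0.012] gap 0.0647
time: 8.95
tool_pos: [0.5058, 0.1625, 0.2299]
eef_rot: [[1.0, 0.007, 0.008], [-0.008, 0.001, 1.0], [0.007, -1.0, 0.001]]
wrist_force: [0.9, -0.1, -0.9]
finger_gap: 0.0651
8.95 tcp [0.5058 0.1625 0.2299] yaw -0.46 tilt [ 0.0075  0.0013 -1.    ] q [  9.8  16.4 -14.4  58.7  -0.  100.3] F [ 0.9 -0.1 -0.9] T [ 0.013 -0.04  -0.027] gap 0.0651
shift cm [-30.09  -0.32 -61.49] turn y 1.039
```

```bash
python3 -m creep '[[6.5,[-15,0,-46],[0,0,0]],[6.5,[-15,0,-46],[0,0,0]],[6.5,[-15,0,-46],[0,0,0]],[6.5,[-15,0,-46],[0,0,0]],[6.5,[-15,0,-46],[0,0,0]],[6.5,[-15,0,-46],[0,0,0]],[6.5,[-15,0,-46],[0,0,0]],[6.5,[-15,0,-46],[0,0,0]],[6.5,[-15,0,-46],[0,0,0]],[6.5,[-15,0,-46],[0,0,0]],[6.5,[-15,0,-46],[0,0,0]],[6.5,[-15,0,-46],[0,0,0]]]'
python3 - <<'E'
from h import *
import cv2
old=cv2.imread("pics/top0.png")
im=arm.read_camera("top")[:,:,::-1];cv2.imwrite("pics/top5.png",im)
a=np.vstack([x[145:245,215:400] for x in(old,im)])
cv2.imwrite("pics/cmp.png",cv2.convertScaleAbs(cv2.resize(a,None,fx=3,fy=3,interpolation=cv2.INTER_CUBIC),alpha=2,beta=10))
for nm,(u0,u1,v0,v1),z,th in(("bar",(335,344,213,228),.137,28),("dial",(268,278,197,206),.121,30)):
  for x in(old,im):
    g=cv2.cvtColor(x,cv2.COLOR_BGR2GRAY).astype(float)
    vv,uu=np.mgrid[v0:v1,u0:u1];w=np.clip(g[v0:v1,u0:u1]-th,0,None)
    P=np.array([ray("top",a,b,z)[:2] for a,b in zip(uu.ravel(),vv.ravel())]);w=w.ravel()
    c=(P*w[:,None]).sum(0)/w.sum();S=((P-c)*w[:,None]).T@(P-c)/w.sum();l,V=np.linalg.eigh(S);d=V[:,1]
    print(nm,c.round(4),np.degrees(np.arctan(d[1]/d[0])).round(1))
E
```

```text
time: 10.15
tool_pos: [0.3489, -0.2967, 0.2249]
eef_rot: [[1.0, -0.001, 0.01], [-0.01, 0.002, 1.0], [-0.001, -1.0, 0.002]]
wrist_force: [0.0, -0.7, -0.5]
finger_gap: 0.0651
bar [0.4944 0.1675] -18.0
bar [0.4943 0.1676] -18.4
dial [0.5289 0.2882] -86.5
dial [0.5291 0.2881] -88.1
```

View pics/cmp.png

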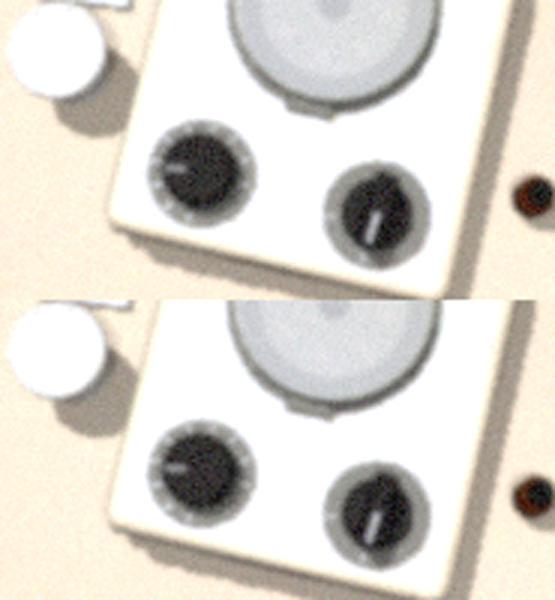

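The before and after crops match. The bar mark is back at rest at (372,527 of the stacked picture), the dial mark is unchanged at (175,467), and the cup hasn't moved. I'll hand it in.

```bash
python3 -c "
from cell import arm
print(arm.job_done())"
```

```text
the job is handed in; nothing more can be done
None
```

The short spin is done and handed in at about 10 s of the 48 s allowed. I pinched the bar knob and turned it clockwise to its stop, where the moment about its axis rose sharply from 0.03 to 0.8 N m. I held it there for about 2 s (roughly t = 5.25 to 7.3 s), opened the fingers so the spring returned it, then lifted clear and backed away.

- **Knob:** it's back at rest. Its mark is within 0.1 mm of where it started, and its angle is −18.4° against −18.0° before.
- **Dial:** its mark moved no more than 0.2 mm, which is within noise. The angle fit on that small mark gave −88.1° against −86.5°, which I also take as noise because nothing touched the dial.
- **Cup:** it looks unmoved in the before and after pictures; I did not measure it.
- **Forces:** wrist force readings, taken between moves, stayed under about 11 N.
- **Disagreement:** at the start, the scene view put the knob's axis about 8 mm from where the top view did. I put that down to the knob hiding part of its plate and used the top view, which gave the correct 110 mm spacing between knob and dial.

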